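Drift the dowel pin out of a pinned joint and draw the joint apart

ROBOT

A 6-joint arm with a two-finger parallel gripper is mounted at the origin on a cart in front of the work surface, level with it; the furniture and walls round the work are solid. World frame = base frame: x ahead of the robot, y to its left, z up, the work surface at z = 0. Lengths are in mm, angles in degrees, forces in N, time in s.
With the tool pointing down it reaches from about 300 to 850 mm from the base axis. Payload 4.2 kg.
Tool frame: the origin (TCP) lies midway between the tips of the shut fingers; the grasp point (between the pads) lies 19 mm behind it; z points along the fingers, y is the line along which they close (so a half turn about z gives the same grasp; the last joint's range is limited). The gripper opens to 91 mm and grips with 3 to 60 N. Pads are 32 mm wide; open, the fingers measure 118 mm over their backs; the gripper's body (76 mm by 178 mm) begins 60 mm behind the grasp point.
Start: joints at [70.588, 18.312, 89.639, -0, 72.044, -1.146], TCP at [180.223, 546.043, 213.976] pointing down, gripper open.
Joint ranges: [-177.97, 177.97], [-48.28, 115.42], [12.27, 149.76], [-77.06, 257.06], [2.81, 150.46], [-146.56, 146.56]. Speed limits (degrees/s): [147.25, 147.25, 180, 180, 180, 180].

INTERFACE

Orientations are given as [roll, pitch, yaw] about the fixed x, y, z axes, in that order (R = Rz(yaw) Ry(pitch) Rx(roll)).
In Python, from workcell import env gives the robot as it stands.
- The arm moves only by the shell command python3 drive.py 'ROWS' [OPENING] [FORCE]. ROWS is a JSON list of rows, 1 to 8 of them, each of 6 numbers: dx, dy, dz in mm, then a rotation vector rx, ry, rz in degrees; each row shifts and turns the commanded pose from where the row before left it, along the tool's axes as they then stand; what a row does not reach is not made up. A row lasts 1/10 s, in which the tool goes at most 50 mm and 8.59 degrees, less where a joint would pass 70% of its speed; a pose out of reach is approached as far as the arm can. OPENING is the finger opening in mm, set as the command begins (- or left out keeps the last). The fingers move at their own pace and stop on an object; FORCE is the grip in N (left out, the last holds). Time passes only in rows, so rows that do not move let the fingers close. It prints the time, the measured TCP pose, the force, the opening and the grip force at its end. Input that does not fit is refused with a message, and nothing moves.
- env.state(): the state, without advancing time (a new reading comes with each control period).
- env.grab_frame(name): name is "side" or "top"; returns the picture (420x560x3 uint8, blue, green, red); there is no depth.
- env.camera_model(name): a dict with "fx", "fy", "cx", "cy" (pixels), "D" ([k1, k2, p1, p2, k3] as OpenCV has them; the pictures are not rectified), "T" (4x4, takes a point from camera to world coordinates). Camera axes: x right, y up, looking along -z (the intrinsics and any distortion apply to the point x, -y, -z); pixel columns grow to the right and rows downward; lengths in mm; the calibration is good to about 2 mm. A picture is of the moment at which its call begins. camera_model takes no time and is no camera call.
- env.job_done(): hands the job in; it is judged then, once.
The state is a dict: "time_s": time; "qpos": joint angles; "qvel": joint speeds; "effort": joint torques, N m; "ee_pos": TCP position; "ee_rot": TCP orientation; "force": force on the tool from outside, world axes, zero at the start; "torque": the same for the moment, N m; "gripper_width": finger opening in mm; "gripper_force": force on a finger pad.
Only numpy, scipy, OpenCV 4.12 (cv2) and the standard library are available. Lean on these libraries where they do the work, as an engineer would, in place of code of your own. Each camera call takes 0.05 s, during which the arm holds its last target. There are 200 camera calls.

TASK

The wooden joint wedged in the cradle is locked by a steel dowel pin. Take the steel drift from the tool block, feel its tip gently into the bore in the top of the joint and push the pin down through it, pressing no harder than 25 N, until the pin drops out underneath. Then put the drift back upright in its hole, draw the rail out toward the front until its tenon is clear of the mortise, leave it lying on its bearer, and leave the other things on the bench where they are.

Things in the scene. Friction and masses are not known exactly. Their poses are not given: they have to be found in the camera images.
- cradle: Fixed bench cradle of pale wood holding a T joint of red-brown wood; origin on the bench below the middle of the stile's seat, x away from the rail, y along the stile, z up. Stile: bar along y, 50 wide, underside z=72, top z=126 mm; wedged at x=0 but lying up to 20 mm either way along y, and the bore and rail with it. Bore: through, upright, 13 mm, at x=0 and mid-stile, so y=-20..20.
- pin (a joint): Steel dowel pin, 12 mm thick, 50 long, upright in the bore; metres moved down. At 0 its top is 4 mm below the stile's top face; starts at 0 to 0.005. Tight in the lower cheek of the stile: takes about 7 to 16 N to move. The cheek lets go when the pin is pushed down some 47 mm; then it drops and stands on the cradle's base at 0.0595, its top 10 mm below the stile.
- rail (a joint): Red-brown rail, the leg of the T; metres drawn along the cradle's -x, 0 home, 0.060 at the end stop. Body 48 wide, z=72 to 126 mm, at 0 from x=-25 to -135 mm, centred on the bore in y; rests on a bearer. Its tenon, bored for the pin, is clear of the stile from 0.046. Slides with about 3 N once the pin is out; the pin locks it.
- drift: Hand drift standing upright: origin at the middle of its tip, z up along it, 161 mm long. Round steel shank 10 mm thick to z=71 mm (last 2 mm tapered to 8), brass collar 21 mm thick to z=77, round wooden handle 25 mm thick from z=92 to 150, steel cap. About 0.17 kg. Hold it at z=122.
- tool_block: Fixed pale wooden block 58 (x) x 112 (y) x 84 mm high, origin at the middle of its underside. Drift hole: upright, 14.5 mm wide, 76 deep, at x=0, y=-32 mm; the drift's collar rests on the block, tip 13 mm over the bench. A gouge, handle up, stands fixed in the other hole at y=34 mm, its top 0.20 m over the bench.
- tape_measure: Yellow and black tape measure, 71x86x64 mm, a bystander right of the cradle; origin under its middle.
- pencil: Red carpenter's pencil, 176 mm long, 8 thick, a bystander near the front edge; origin under its middle.
- chalk: Stub of white chalk, 20x18x9 mm, a bystander behind the cradle on the left; origin under its middle.

How it is judged:
By the outcome, as a careful person would: the job done as asked, in the order asked, and still so for the second after the job is handed in, with the robot touching nothing.
It also fails if it takes over 72 s, if anything falls off the work surface, if the arm or the gripper's body presses on something with over 40 N, if the wrist force passes 120 N, or if a joint passes its speed limit or range.

## Working session

There is one attempt and no reset: what is moved stays moved. The work goes in short steps, Python scripts to look and compute and a shell command to move; the robot and the scene stay as the last step left them, time stands still between calls to the robot, and variables do not carry over. Pictures are saved under pics/ and viewed, at most 10 in all, crops included, and the job is handed in when it is done.

```bash
ls; mkdir -p pics
python3 - <<'E'
from workcell import env
import cv2,numpy as np
np.set_printoptions(precision=4,suppress=True)
for n in("side","top"):
    cv2.imwrite(f"pics/{n}0.png",env.grab_frame(n)); m=env.camera_model(n); print(n,m)
s=env.state(); print(s)
E
```

```text
drive.py
pics
workcell.py
side {'fx': 446.80986738758503, 'fy': 446.80986738758503, 'cx': 271.0946329821427, 'cy': 205.13213171574907, 'D': array([0.0154, 0.    , 0.    , 0.    , 0.    ]), 'T': array([[ -0.8846,   0.3859,  -0.2617, 287.232 ],
       [ -0.4662,  -0.7195,   0.5148, 471.3323],
       [  0.0104,   0.5774,   0.8164, 825.0813],
       [  0.    ,   0.    ,   0.    ,   1.    ]])}
top {'fx': 456.26998641248906, 'fy': 456.26998641248906, 'cx': 280.3864193319575, 'cy': 214.05195831748415, 'D': array([-0.0771,  0.    ,  0.    ,  0.    ,  0.    ]), 'T': array([[   0.0227,    0.9975,   -0.0665,  447.3567],
       [  -0.9995,    0.0214,   -0.0211,   -4.5594],
       [  -0.0196,    0.067 ,    0.9976, 1097.8977],
       [   0.    ,    0.    ,    0.    ,    1.    ]])}
{'time_s': 0.1, 'qpos': array([70.5876, 18.3487, 89.6981, -0.001 , 72.044 , -1.1453]), 'qvel': array([-0.0603, -0.0869, -0.0673, -0.0221, -0.0328, -0.0164]), 'effort': array([ -0.0006, -41.3326, -23.2508,   0.0729,   0.0422,  -0.    ]), 'ee_pos': array([180.0845, 545.6085, 213.2068]), 'ee_rot': array([-179.9093,   -0.0009,  161.7332]), 'force': array([-0.0451,  0.2606, -1.0916]), 'torque': array([ 0.0119, -0.0013, -0.013 ]), 'gripper_force': 0.0, 'gripper_width': 91.41418108058966}
```

View pics/side0.png

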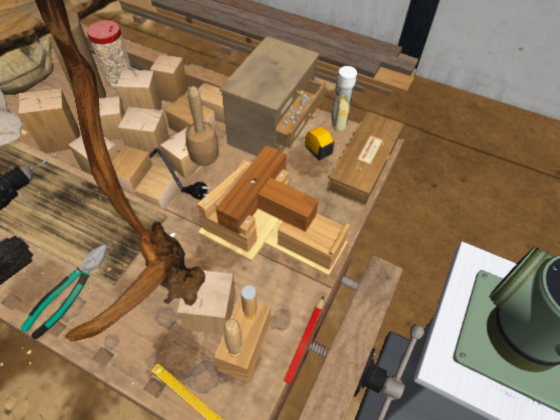

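View pics/top0.png

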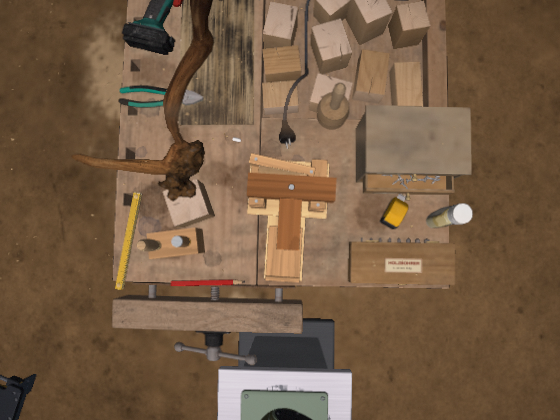

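The side view shows the joint at about (260,190), with the bore near (253,181). The tool block is at about (243,340), with a grey-capped tool at (249,293) and a wooden handle at (232,330). In the top view the bore is near (291,187), and the block is at (174,243) with the grey cap at (178,241). Next I'll enlarge these areas.

Run:
```python
import cv2,numpy as np
s=cv2.imread("pics/side0.png");t=cv2.imread("pics/top0.png")
def c(im,x,y,w=100,h=75,k=4): return cv2.resize(im[y:y+h,x:x+w],None,fx=k,fy=k,interpolation=cv2.INTER_CUBIC)
cv2.imwrite("pics/c1.png",np.vstack([np.hstack([c(s,205,280,100,75),c(t,125,205)]),np.hstack([c(s,205,145),c(t,240,150)])]))
```

```text
(no output)
```

View pics/c1.png

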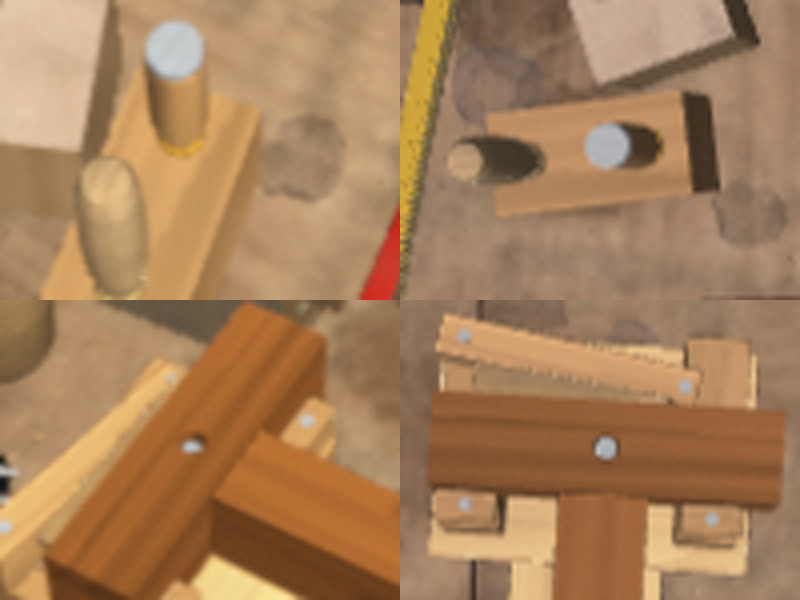

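```bash
cat > h.py <<'E'
import cv2,numpy as np
from workcell import env
np.set_printoptions(precision=2,suppress=True)
def ray(n,p):
    m=env.camera_model(n);K=np.array([[m['fx'],0,m['cx']],[0,m['fy'],m['cy']],[0,0,1.]])
    u,v=cv2.undistortPoints(np.array([[p]],float),K,m['D'])[0,0]
    return m['T'][:3,3],m['T'][:3,:3]@np.array([u,-v,-1.])
def plane(n,p,z):
    o,d=ray(n,p);return o+d*(z-o[2])/d[2]
def tri(ps,pt):
    (a,d),(b,e)=ray("side",ps),ray("top",pt)
    s,t=np.linalg.lstsq(np.c_[d,-e],b-a,rcond=None)[0]
    P,Q=a+s*d,b+t*e;return (P+Q)/2,np.linalg.norm(P-Q)
def blob(mask,x,y,w,h):
    """centroid, area, contour of the largest blob in a window"""
    m=np.zeros_like(mask);m[y:y+h,x:x+w]=mask[y:y+h,x:x+w]
    c=max(cv2.findContours(m,cv2.RETR_EXTERNAL,cv2.CHAIN_APPROX_NONE)[0],key=cv2.contourArea)
    f=np.zeros_like(mask);cv2.drawContours(f,[c],-1,255,-1);M=cv2.moments(f,True)
    return np.array([M['m10'],M['m01']])/M['m00'],M['m00'],c
def up(im,x,y,w,h,k=8): return cv2.resize(im[y:y+h,x:x+w],None,fx=k,fy=k,interpolation=cv2.INTER_CUBIC)
def hsv(im): return cv2.split(cv2.cvtColor(im,cv2.COLOR_BGR2HSV))
E
python3 - <<'E'
from h import *
s=cv2.imread("pics/side0.png");t=cv2.imread("pics/top0.png")
def local(im,x,y,w,h,f):
    k=8;u=up(im,x,y,w,h,k);H,S,V=hsv(u);m=f(H,S,V).astype(np.uint8)*255
    c,a,ct=blob(m,0,0,w*k,h*k);return (c+.5)/k-.5+[x,y],a/k/k,ct
grey=lambda H,S,V:(S<70)&(V>130)
cs=local(s,238,282,22,20,grey);ct=local(t,168,232,18,18,grey)
print("cap",cs[:2],ct[:2],tri(cs[0],ct[0]))
hole=lambda H,S,V:(S<110)|(V<60)
bs=local(s,247,174,13,13,hole);bt=local(t,285,181,13,13,hole)
print("bore",bs[:2],bt[:2],tri(bs[0],bt[0]),plane("side",bs[0],126),plane("top",bt[0],126))
# stile and block in top view
H,S,V=hsv(t)
for nm,p in(("top",t),("side",s)):
    for q in [(291,187),(270,180),(290,240),(160,235),(195,240)] if nm=="top" else [(262,165),(240,205),(290,200),(262,320),(230,370)]:
        print(nm,q,cv2.cvtColor(p,cv2.COLOR_BGR2HSV)[q[1],q[0]])
E
```

```text
cap (array([248.15, 291.98]), 186.5) (array([176.22, 241.03]), 101.1875) (array([449.37, 225.81, 175.62]), np.float64(0.2607005657870203))
bore (array([252.54, 181.13]), 15.359375) (array([290.95, 186.56]), 31.75) (array([572.  ,  -5.32, 123.88]), np.float64(0.06347216884717392)) [571.17  -3.87 126.  ] [571.7   -5.33 126.  ]
top (291, 187) [110   4 178]
top (270, 180) [ 13 160 129]
top (290, 240) [ 12 159 151]
top (160, 235) [ 14 121 189]
top (195, 240) [ 14 121 192]
side (262, 165) [ 13 185 175]
side (240, 205) [ 13 185 149]
side (290, 200) [ 14 184 184]
side (262, 320) [ 16 138 201]
side (230, 370) [ 16 139 150]
```

Run:
```python
from h import *
t=cv2.imread("pics/top0.png");H,S,V=hsv(t)
m=((H<16)&(S>138)&(V<175)).astype(np.uint8)*255
c,a,ct=blob(m,240,165,105,90);print(a,c)
f=np.zeros_like(m);cv2.drawContours(f,[ct],-1,255,-1)
cols=range(254,330);back=np.array([plane("top",(x,np.nonzero(f[:,x])[0][0]-.5),126)[:2] for x in cols])
v=cv2.fitLine(back.astype(np.float32),cv2.DIST_HUBER,0,.01,.01).ravel();print("back edge",v,"yaw",np.degrees(np.arctan2(-v[0]*np.sign(v[1]),abs(v[1]))))
L=[];R=[];
for y in range(206,238):
    n=np.nonzero(f[y])[0];L.append(plane("top",(n[0]-.5,y),126)[:2]);R.append(plane("top",(n[-1]+.5,y),126)[:2])
for e in(L,R):
    v=cv2.fitLine(np.array(e,np.float32),cv2.DIST_HUBER,0,.01,.01).ravel();print("rail edge",v)
ends=[plane("top",((np.nonzero(f[y])[0][0]-.5),y),126)[:2] for y in(180,186,192)]+[plane("top",((np.nonzero(f[y])[0][-1]+.5),y),126)[:2] for y in(180,186,192)];print(np.array(ends))
n=np.nonzero(f[:,290])[0];print("rail front px",n[-1],plane("top",(290,n[-1]+.5),126))
# block top face
m=((H>10)&(H<18)&(S>95)&(V>150)).astype(np.uint8)*255
m=cv2.morphologyEx(m,cv2.MORPH_OPEN,np.ones((3,3)));c,a,cb=blob(m,135,222,65,45)
pts=np.array([plane("top",p[0],84)[:2] for p in cb],np.float32);print("block",a,cv2.minAreaRect(pts))
vis=t.copy();cv2.drawContours(vis,[ct,cb],-1,(0,255,0),1);cv2.imwrite("pics/c2.png",up(vis,130,150,220,110,3))
s=env.state();import math;print(s['ee_pos'],s['ee_rot'])
```

```text
3247.0 [290.18 199.64]
back edge [  0.04   1.   597.09  -6.51] yaw -2.3073173
rail edge [  1.    -0.03 505.35  20.69]
rail edge [  1.    -0.03 497.47 -25.97]
[[ 584.03   88.37]
 [ 571.     90.15]
 [ 558.03   89.78]
 [ 587.85 -100.55]
 [ 574.9  -100.72]
 [ 561.92  -98.76]]
rail front px 249 [437.14  -6.18 126.  ]
block 1171.0 ((444.77655029296875, 259.2225341796875), (61.447017669677734, 111.58944702148438), 7.748138904571533)
[180.08 545.61 213.21] [-179.91   -0.    161.73]
```

View pics/c2.png

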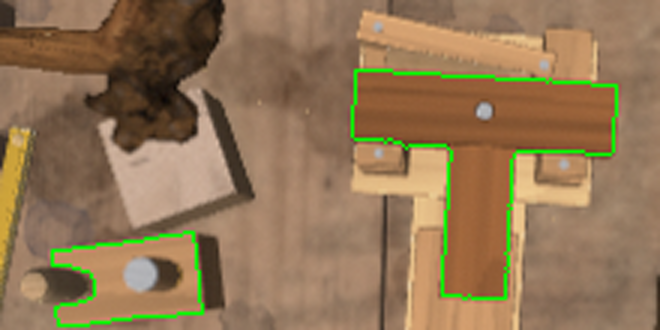

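The outlines of the stile, rail and block are clean. That gives:
- **Cradle:** yaw about -2°, bore at about (572,-5).
- **Block:** yaw about 7.7°, drift at (449,226) with its cap 175 mm high, as expected.

Next I'll move above the drift.

```bash
python3 drive.py '[[0, 0, -27, 0, 0, 0], [-40, -24, 0, 0, 0, 0], [-40, -24, 0, 0, 0, 0], [-40, -24, 0, 0, 0, 0], [-40, -24, 0, 0, 0, 0], [-40, -24, 0, 0, 0, 0], [-40, -24, 0, 0, 0, 0], [-40, -24, 0, 0, 0, 0]]' 91 20; python3 drive.py '[[0, 0, 0, 0, 0, 8], [0, 0, 0, 0, 0, 8], [0, 0, 0, 0, 0, 8], [0, 0, 0, 0, 0, 8], [0, 0, 0, 0, 0, 8], [0, 0, 0, 0, 0, 8], [0, 0, 0, 0, 0, 8], [0, 0, 0, 0, 0, 8]]'
python3 - <<'E'
from h import *
from scipy.spatial.transform import Rotation as R
s=env.state();M=R.from_euler('xyz',s['ee_rot'],degrees=True).as_matrix()
print(M.T@(np.array([449.4,225.8,240])-s['ee_pos']),s['ee_rot'])
E
```

```text
time_s: 0.9
ee_pos: [394.2, 297.0, 240.7]
ee_rot: [-180.0, -0.0, 161.7]
force: [0.8, 0.5, 0.4]
gripper_width: 91.2
gripper_force: 0.0
time_s: 1.7
ee_pos: [393.2, 298.6, 240.5]
ee_rot: [-180.0, 0.0, 97.4]
force: [-0.4, 0.2, -0.0]
gripper_width: 91.1
gripper_force: 0.0
[-79.39  46.35   0.53] [-179.95    0.02   97.4 ]
```

```bash
python3 drive.py '[[-39.7, 23.2, 0, 0, 0, 0], [-39.7, 23.2, 0, 0, 0, 0], [0, 0, 0, 0, 0, 0], [0, 0, 0, 0, 0, 0]]'
python3 - <<'E'
from h import *
s=env.state();print(s['ee_pos'],s['ee_rot'],s['force'])
a=env.grab_frame("side");b=env.grab_frame("top")
cv2.imwrite("pics/c3.png",np.hstack([up(a,160,180,130,200,3),up(b,115,160,130,200,3)]))
E
```

```text
time_s: 2.1
ee_pos: [450.2, 225.7, 240.5]
ee_rot: [-179.9, -0.0, 97.6]
force: [0.2, 0.4, 0.4]
gripper_width: 91.0
gripper_force: 0.0
[450.2  225.65 240.5 ] [-179.93   -0.01   97.6 ] [0.21 0.43 0.43]
```

View pics/c3.png

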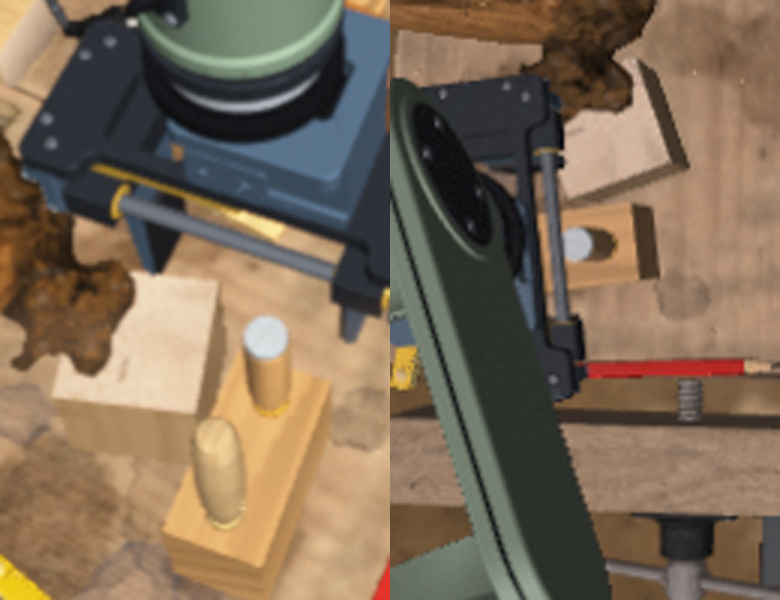

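The gripper is over the drift, offset only by perspective, and the handle is clear. I'll check the height of the root tip at side (192,303), top (188,195), because the gripper body extends toward it.

Run:
```python
from h import *
print(tri((191,303),(188,195)))
print(tri((202,276),(199,194)),plane("top",(203,150),120))
```

```text
(array([563.53, 239.71,  33.38]), np.float64(10.57743325852013))
(array([559.07, 202.27,  83.85]), np.float64(6.262045769184002)) [649.14 188.33 120.  ]
```

```bash
python3 drive.py '[[0, 0, 40, 0, 0, 0], [0, 0, 40, 0, 0, 0], [0, 0, 30, 0, 0, 0], [0, 0, 14.5, 0, 0, 0], [0, 0, 0, 0, 0, 0]]' && python3 drive.py '[[0, 0, 0, 0, 0, 0], [0, 0, 0, 0, 0, 0], [0, 0, 0, 0, 0, 0], [0, 0, 0, 0, 0, 0], [0, 0, 0, 0, 0, 0], [0, 0, 0, 0, 0, 0], [0, 0, 0, 0, 0, 0]]' 15 50
```

```text
time_s: 2.7
ee_pos: [447.7, 226.6, 114.3]
ee_rot: [-179.7, 0.1, 97.8]
force: [0.5, 1.2, -0.2]
gripper_width: 91.3
gripper_force: 0.0
time_s: 3.4
ee_pos: [450.2, 226.3, 116.5]
ee_rot: [180.0, -0.0, 97.7]
force: [0.1, 0.5, 0.3]
gripper_width: 37.7
gripper_force: 0.0
```

```bash
python3 drive.py '[[0, 0, 0, 0, 0, 0], [0, 0, 0, 0, 0, 0], [0, 0, 0, 0, 0, 0], [0, 0, 0, 0, 0, 0], [0, 0, 0, 0, 0, 0]]' && python3 drive.py '[[0, 0, -10, 0, 0, 0], [0, 0, -20, 0, 0, 0], [0, 0, -30, 0, 0, 0], [0, 0, -30, 0, 0, 0], [0, 0, -30, 0, 0, 0], [0, 0, -25, 0, 0, 0], [0, 0, 0, 0, 0, 0], [0, 0, 0, 0, 0, 0]]'
```

```text
time_s: 3.9
ee_pos: [450.1, 226.3, 116.4]
ee_rot: [180.0, -0.0, 97.7]
force: [0.4, 0.5, 0.3]
gripper_width: 24.1
gripper_force: 50.0
time_s: 4.7
ee_pos: [449.8, 226.2, 261.3]
ee_rot: [-180.0, -0.0, 97.7]
force: [-0.6, -0.3, -2.5]
gripper_width: 23.9
gripper_force: 50.0
```

```bash
python3 drive.py '[[-41, 15, 0, 0, 0, 0], [-41, 15, 0, 0, 0, 0], [-41, 15, 0, 0, 0, 0], [-41, 15, 0, 0, 0, 0], [-41, 15, 0, 0, 0, 0], [-41, 15, 0, 0, 0, 0], [0, 0, 0, 0, 0, 0], [0, 0, 0, 0, 0, 0]]' 
python3 drive.py '[[0, 0, 0, 0, 0, 0], [0, 0, 0, 0, 0, 0]]'
python3 - <<'E'
from h import *
s=env.state();print(s['ee_pos'],s['ee_rot'],s['force'],s['torque'])
a=env.grab_frame("side");b=env.grab_frame("top")
cv2.imwrite("pics/side4.png",a);cv2.imwrite("pics/top4.png",b)
cv2.imwrite("pics/c4.png",np.hstack([up(a,205,100,100,140,4),up(b,240,120,100,140,4)]))
E
```

```text
time_s: 5.5
ee_pos: [571.5, -5.9, 259.1]
ee_rot: [-179.7, -0.1, 97.6]
force: [0.0, -0.4, -1.4]
gripper_width: 24.4
gripper_force: 50.0
time_s: 5.7
ee_pos: [571.6, -4.2, 261.0]
ee_rot: [-179.9, -0.0, 97.8]
force: [0.3, 0.3, -0.6]
gripper_width: 24.4
gripper_force: 50.0
[571.63  -4.15 260.97] [-179.93   -0.03   97.82] [ 0.32  0.28 -0.63] [-0.06 -0.03 -0.03]
```

View pics/c4.png

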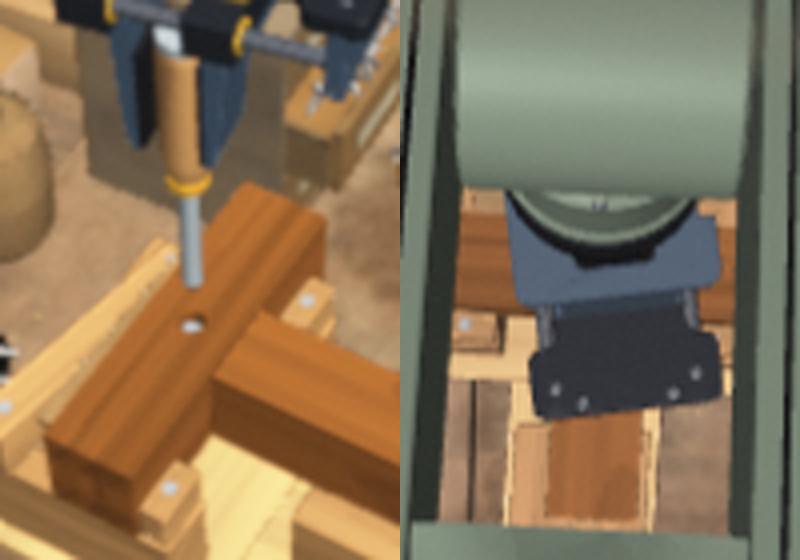

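The drift hangs vertically over the stile. In the side view its tip is near (253,170) and the bore is at (253.5,180.7). I'll use the tip as a local calibration for the bore.

Run:
```python
from h import *
a=cv2.imread("pics/side4.png")
k=8;x,y,w,h=246,150,16,38
u=up(a,x,y,w,h,k);H,S,V=hsv(u)
m=((S<110)|(V<75)).astype(np.uint8)*255
n,l,st,c=cv2.connectedComponentsWithStats(m)
for i in range(1,n):
    if st[i,4]>200: print("blob",(c[i]+.5)/k-.5+[x,y],"x",st[i,0]/k+x-.5,(st[i,0]+st[i,2])/k+x-.5,"y",st[i,1]/k+y-.5,(st[i,1]+st[i,3])/k+y-.5,st[i,4]/k/k)
for p in[(252.8,170.3),(252.8,169.8)]: print("tip",plane("side",p,157.6))
for p in[(253.0,180.4),(253.3,180.2)]: print("bore",plane("side",p,126))
print([int(v) for v in S[-100:,56:64].mean(1)[::4]]);print([int(v) for v in V[-100:,56:64].mean(1)[::4]])
```

```text
blob [251.65 158.41] x 245.5 260.75 y 149.5 171.875 194.84375
blob [252.56 181.13] x 249.875 255.25 y 179.375 182.875 15.515625
tip [570.9   -5.93 157.6 ]
tip [571.51  -7.03 157.6 ]
bore [571.27  -5.92 126.  ]
bore [570.99  -6.65 126.  ]
[184, 184, 185, 186, 187, 189, 184, 183, 147, 91, 37, 4, 7, 7, 21, 72, 136, 169, 182, 186, 184, 184, 184, 184, 184]
[174, 177, 177, 174, 164, 151, 138, 128, 129, 138, 157, 176, 194, 195, 180, 167, 155, 155, 157, 156, 154, 153, 153, 153, 154]
```

The tip-based correction puts the bore at about (571.8,-4.5), within 0.5 mm of the TCP. I'll descend to just above the stile and then feel in.

```bash
python3 drive.py '[[-0.3, 0.2, 10, 0, 0, 0], [0, 0, 10, 0, 0, 0], [0, 0, 6, 0, 0, 0], [0, 0, 3, 0, 0, 0], [0, 0, 0, 0, 0, 0], [0, 0, 0, 0, 0, 0]]'; python3 drive.py '[[0, 0, 1, 0, 0, 0], [0, 0, 1, 0, 0, 0], [0, 0, 1, 0, 0, 0], [0, 0, 0, 0, 0, 0]]';python3 drive.py '[[0, 0, 1, 0, 0, 0], [0, 0, 1, 0, 0, 0], [0, 0, 0, 0, 0, 0]]'
```

```text
time_s: 6.4
ee_pos: [572.8, -5.6, 232.5]
ee_rot: [180.0, -0.0, 97.7]
force: [0.1, -0.9, -2.0]
gripper_width: 24.2
gripper_force: 50.0
time_s: 6.8
ee_pos: [572.6, -5.6, 229.3]
ee_rot: [-180.0, -0.0, 97.7]
force: [-0.7, 0.3, -1.7]
gripper_width: 24.4
gripper_force: 50.0
time_s: 7.1
ee_pos: [572.6, -5.6, 227.2]
ee_rot: [-180.0, -0.0, 97.7]
force: [0.4, -0.4, -2.2]
gripper_width: 24.3
gripper_force: 50.0
```

```bash
python3 drive.py '[[0, 0, 1, 0, 0, 0], [0, 0, 1, 0, 0, 0], [0, 0, 0, 0, 0, 0]]';python3 drive.py '[[0, 0, 1, 0, 0, 0], [0, 0, 1, 0, 0, 0], [0, 0, 0, 0, 0, 0]]'; python3 drive.py '[[0, 0, 1, 0, 0, 0], [0, 0, 0, 0, 0, 0], [0, 0, 0, 0, 0, 0]]'
```

```text
time_s: 7.4
ee_pos: [572.5, -5.6, 225.2]
ee_rot: [-180.0, -0.0, 97.7]
force: [-0.5, -0.7, -1.6]
gripper_width: 24.5
gripper_force: 50.0
time_s: 7.7
ee_pos: [572.5, -5.6, 223.2]
ee_rot: [-180.0, -0.0, 97.7]
force: [0.0, 0.5, -2.0]
gripper_width: 24.6
gripper_force: 50.0
time_s: 8.0
ee_pos: [572.7, -5.6, 222.4]
ee_rot: [180.0, -0.0, 97.7]
force: [0.4, 0.4, -2.0]
gripper_width: 24.4
gripper_force: 50.0
```

The tip is about 7 mm inside the bore with no side load. I'll keep going to the pin.

```bash
for i in 1 2 3; do python3 drive.py '[[0, 0, 1, 0, 0, 0], [0, 0, 0, 0, 0, 0]]' | egrep 'pos|force:'; done
```

```text
ee_pos: [572.6, -5.6, 221.3]
force: [0.5, 0.4, -2.7]
gripper_force: 50.0
ee_pos: [572.8, -5.6, 220.9]
force: [0.1, 0.5, 1.6]
gripper_force: 50.0
ee_pos: [572.8, -5.6, 220.7]
force: [-1.2, 1.1, 5.4]
gripper_force: 50.0
```

```bash
for i in 1 2 3; do python3 drive.py '[[0, 0, 1, 0, 0, 0], [0, 0, 0, 0, 0, 0]]' | egrep 'pos|ce:'; done;  python3 drive.py '[[0, 0, 1, 0, 0, 0], [0, 0, 1, 0, 0, 0], [0, 0, 0, 0, 0, 0]]' | egrep 'pos|ce:'
```

```text
ee_pos: [572.9, -5.6, 220.1]
force: [-1.2, -0.6, 7.8]
gripper_force: 50.0
ee_pos: [572.9, -5.6, 219.3]
force: [-2.2, 0.6, 6.3]
gripper_force: 50.0
ee_pos: [572.9, -5.6, 218.3]
force: [-2.2, 0.2, 7.3]
gripper_force: 50.0
ee_pos: [572.8, -5.6, 216.3]
force: [-2.0, -0.1, 7.7]
gripper_force: 50.0
```

The pin is sliding at about 10 N.

```bash
python3 drive.py '[[0, 0, 1, 0, 0, 0], [0, 0, 1, 0, 0, 0], [0, 0, 1, 0, 0, 0], [0, 0, 1, 0, 0, 0], [0, 0, 1, 0, 0, 0], [0, 0, 1, 0, 0, 0]]' | egrep 'pos|ce:';python3 drive.py '[[0, 0, 1, 0, 0, 0], [0, 0, 1, 0, 0, 0], [0, 0, 1, 0, 0, 0], [0, 0, 1, 0, 0, 0], [0, 0, 1, 0, 0, 0], [0, 0, 1, 0, 0, 0]]' | egrep 'pos|ce:'
```

```text
ee_pos: [572.9, -5.6, 210.6]
force: [-2.6, -0.4, 8.8]
gripper_force: 50.0
ee_pos: [572.9, -5.6, 204.6]
force: [-2.8, 1.1, 9.4]
gripper_force: 50.0
```

```bash
python3 drive.py '[[0, 0, 1, 0, 0, 0], [0, 0, 1, 0, 0, 0], [0, 0, 1, 0, 0, 0], [0, 0, 1, 0, 0, 0], [0, 0, 1, 0, 0, 0], [0, 0, 1, 0, 0, 0]]' | egrep 'pos|ce:'; python3 drive.py '[[0, 0, 1, 0, 0, 0], [0, 0, 1, 0, 0, 0], [0, 0, 1, 0, 0, 0], [0, 0, 1, 0, 0, 0], [0, 0, 1, 0, 0, 0], [0, 0, 1, 0, 0, 0]]' | egrep 'pos|ce:'
```

```text
ee_pos: [572.9, -5.6, 198.5]
force: [-2.9, 0.3, 9.8]
gripper_force: 50.0
ee_pos: [572.9, -5.6, 192.5]
force: [-2.8, 0.2, 9.3]
gripper_force: 50.0
```

```bash
python3 drive.py '[[0, 0, 1, 0, 0, 0], [0, 0, 1, 0, 0, 0], [0, 0, 1, 0, 0, 0], [0, 0, 1, 0, 0, 0], [0, 0, 1, 0, 0, 0], [0, 0, 1, 0, 0, 0], [0, 0, 1, 0, 0, 0], [0, 0, 1, 0, 0, 0]]' | egrep 'pos|ce:';python3 drive.py '[[0, 0, 1, 0, 0, 0], [0, 0, 1, 0, 0, 0], [0, 0, 1, 0, 0, 0], [0, 0, 1, 0, 0, 0]]' | egrep 'pos|ce:'; for i in 1 2 3; do python3 drive.py '[[0, 0, 1, 0, 0, 0], [0, 0, 0, 0, 0, 0]]' | egrep 'pos|ce:'; done
```

```text
ee_pos: [572.9, -5.6, 184.4]
force: [-3.2, 0.3, 10.0]
gripper_force: 50.0
ee_pos: [572.9, -5.6, 180.4]
force: [-3.3, 0.2, 9.4]
gripper_force: 50.0
ee_pos: [572.8, -5.6, 178.4]
force: [-0.6, -0.3, 0.7]
gripper_force: 50.0
ee_pos: [572.8, -5.5, 175.9]
force: [0.9, 0.4, -1.2]
gripper_force: 50.0
ee_pos: [572.8, -5.5, 175.0]
force: [1.2, 0.5, -2.2]
gripper_force: 50.0
```

```bash
python3 drive.py '[[0, 0, 2, 0, 0, 0], [0, 0, 2, 0, 0, 0], [0, 0, 1, 0, 0, 0], [0, 0, 0, 0, 0, 0]]' | egrep 'pos|ce:'; python3 drive.py '[[0, 0, -10, 0, 0, 0], [0, 0, -20, 0, 0, 0], [0, 0, -20, 0, 0, 0], [0, 0, -20, 0, 0, 0], [0, 0, -20, 0, 0, 0], [0, 0, 0, 0, 0, 0], [0, 0, 0, 0, 0, 0]]' | egrep 'pos|ce:'
```

```text
ee_pos: [572.7, -5.6, 170.2]
force: [0.9, 1.0, -2.2]
gripper_force: 50.0
ee_pos: [572.1, -5.7, 260.5]
force: [-0.8, -0.6, -1.9]
gripper_force: 50.0
```

The push resistance is gone and the drift went 8 mm past the release point freely, so the pin has dropped. Now I'll carry the drift back to its hole.

```bash
python3 drive.py '[[41, -15, 0, 0, 0, 0], [41, -15, 0, 0, 0, 0], [41, -15, 0, 0, 0, 0], [41, -15, 0, 0, 0, 0], [41, -15, 0, 0, 0, 0], [41, -15, 0, 0, 0, 0], [0, 0, 0, 0, 0, 0], [0, 0, 0, 0, 0, 0]]' >/dev/null;python3 drive.py '[[0, 0, 0, 0, 0, 0], [0, 0, 0, 0, 0, 0], [0, 0, 0, 0, 0, 0]]'
python3 - <<'E'
from h import *
from scipy.spatial.transform import Rotation as R
s=env.state();M=R.from_euler('xyz',s['ee_rot'],degrees=True).as_matrix()
print(M.T@(np.array([450.1,226.3,220])-s['ee_pos']))
a=env.grab_frame("side");b=env.grab_frame("top")
cv2.imwrite("pics/side5.png",a);cv2.imwrite("pics/top5.png",b)
cv2.imwrite("pics/c5.png",np.hstack([up(a,190,240,100,120,4),up(b,240,150,100,120,4)]))
E
```

```text
time_s: 15.9
ee_pos: [450.8, 225.0, 260.2]
ee_rot: [-180.0, 0.0, 97.6]
force: [-0.1, -0.2, -1.6]
gripper_width: 24.2
gripper_force: 50.0
[ 1.38 -0.53 40.2 ]
```

View pics/c5.png

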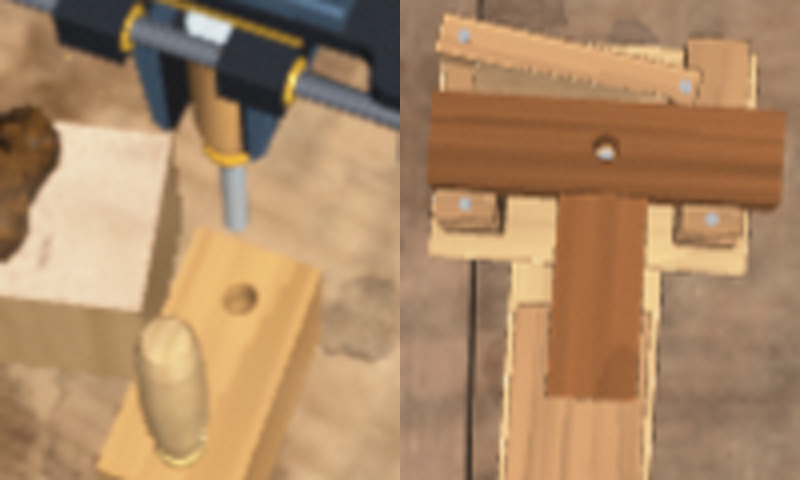

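The bore is now nearly empty, with the pin visible deep inside. In the side view the drift hangs straight, with its tip near (248.6,295) above the hole at (249.6,314.1).

```bash
python3 - <<'E'
from h import *
print(plane("side",(248.6,295.0),156.8),plane("side",(249.6,314.1),84))
E
python3 drive.py '[[1.4, -0.5, 20, 0, 0, 0], [0, 0, 20, 0, 0, 0], [0, 0, 20, 0, 0, 0], [0, 0, 5, 0, 0, 0], [0, 0, 0, 0, 0, 0], [0, 0, 0, 0, 0, 0], [0, 0, 0, 0, 0, 0]]'
```

```text
[451.   222.93 156.8 ] [449.9  225.88  84.  ]
time_s: 16.7
ee_pos: [450.4, 227.6, 196.6]
ee_rot: [179.9, -0.0, 97.7]
force: [0.9, 0.2, -2.3]
gripper_width: 24.3
gripper_force: 50.0
```

```bash
python3 drive.py '[[0, 0, 0, 0, 0, 0], [0, 0, 0, 0, 0, 0]]' | egrep 'pos'; python3 drive.py '[[-1.2, -0.2, 2, 0, 0, 0], [0, 0, 2, 0, 0, 0], [0, 0, 2, 0, 0, 0], [0, 0, 2, 0, 0, 0], [0, 0, 2, 0, 0, 0], [0, 0, 0, 0, 0, 0], [0, 0, 0, 0, 0, 0]]'| egrep 'pos|ce:'
```

```text
ee_pos: [449.9, 227.5, 196.1]
ee_pos: [449.7, 226.2, 185.4]
force: [-0.2, 0.2, -2.0]
gripper_force: 50.0
```

```bash
python3 drive.py '[[0, 0, 2, 0, 0, 0], [0, 0, 3, 0, 0, 0], [0, 0, 3, 0, 0, 0], [0, 0, 2, 0, 0, 0], [0, 0, 0, 0, 0, 0]]'| egrep 'pos|ce:';  python3 drive.py '[[0, 0, 6, 0, 0, 0], [0, 0, 8, 0, 0, 0], [0, 0, 8, 0, 0, 0], [0, 0, 8, 0, 0, 0], [0, 0, 8, 0, 0, 0], [0, 0, 6, 0, 0, 0], [0, 0, 0, 0, 0, 0]]'| egrep 'pos|ce:'
```

```text
ee_pos: [449.4, 226.0, 175.0]
force: [0.3, 0.0, -1.8]
gripper_force: 50.0
ee_pos: [449.1, 225.9, 130.4]
force: [-0.1, 0.0, -2.8]
gripper_force: 50.0
```

```bash
python3 drive.py '[[0, 0, 5, 0, 0, 0], [0, 0, 4, 0, 0, 0], [0, 0, 2, 0, 0, 0], [0, 0, 1, 0, 0, 0], [0, 0, 0, 0, 0, 0], [0, 0, 0, 0, 0, 0]]'| egrep 'pos|ce:';  python3 drive.py '[[0, 0, 1, 0, 0, 0], [0, 0, 1, 0, 0, 0], [0, 0, 0, 0, 0, 0]]'| egrep 'pos|ce:'
```

```text
ee_pos: [449.8, 226.2, 119.6]
force: [-0.1, -0.4, -1.3]
gripper_force: 50.0
ee_pos: [449.6, 226.1, 117.3]
force: [0.1, 0.1, -2.1]
gripper_force: 50.0
```

```bash
python3 drive.py '[[0, 0, 0.7, 0, 0, 0], [0, 0, 0, 0, 0, 0], [0, 0, 0, 0, 0, 0]]'| egrep 'pos|ce:';  python3 drive.py '[[0, 0, 0, 0, 0, 0], [0, 0, 0, 0, 0, 0], [0, 0, 0, 0, 0, 0], [0, 0, 0, 0, 0, 0], [0, 0, 0, 0, 0, 0], [0, 0, 0, 0, 0, 0], [0, 0, 0, 0, 0, 0], [0, 0, 0, 0, 0, 0]]' 91; python3 drive.py '[[0, 0, 0, 0, 0, 0], [0, 0, 0, 0, 0, 0], [0, 0, 0, 0, 0, 0]]'
```

```text
ee_pos: [449.7, 226.1, 116.7]
force: [-0.1, -0.0, -1.7]
gripper_force: 50.0
time_s: 20.8
ee_pos: [449.6, 226.1, 116.8]
ee_rot: [180.0, -0.0, 97.7]
force: [0.1, -0.1, 0.4]
gripper_width: 85.1
gripper_force: 0.0
time_s: 21.1
ee_pos: [449.6, 226.2, 116.8]
ee_rot: [180.0, -0.0, 97.7]
force: [0.3, 0.4, 0.7]
gripper_width: 91.1
gripper_force: 0.0
```

```bash
python3 drive.py '[[0, 0, -10, 0, 0, 0], [0, 0, -40, 0, 0, 0], [0, 0, -40, 0, 0, 0], [0, 0, -40, 0, 0, 0], [0, 0, 0, 0, 0, 0]]'|egrep 'pos|ce:'; python3 drive.py '[[-38, -2, 0, 0, 0, 0], [-38, -2, 0, 0, 0, 0], [-38, -2, 0, 0, 0, 0], [-38, -2, 0, 0, 0, 0], [-38, -2, 0, 0, 0, 0], [-38, -2, 0, 0, 0, 0], [0, 0, 0, 0, 0, 0]]'>/dev/null; python3 drive.py '[[0, 0, 0, 0, 0, -8], [0, 0, 0, 0, 0, -8], [0, 0, 0, 0, 0, -8], [0, 0, 0, 0, 0, -8], [0, 0, 0, 0, 0, -8]]' >/dev/null; python3 drive.py '[[0, 0, 0, 0, 0, -8], [0, 0, 0, 0, 0, -8], [0, 0, 0, 0, 0, -8], [0, 0, 0, 0, 0, -8], [0, 0, 0, 0, 0, -8], [0, 0, 0, 0, 0, 0], [0, 0, 0, 0, 0, 0], [0, 0, 0, 0, 0, 0]]'
python3 - <<'E'
from h import *
from scipy.spatial.transform import Rotation as R
s=env.state();M=R.from_euler('xyz',s['ee_rot'],degrees=True).as_matrix()
print(M.T@(np.array([467.7,-1.8,92])-s['ee_pos']))
a=env.grab_frame("side");b=env.grab_frame("top")
cv2.imwrite("pics/c6.png",np.hstack([up(a,205,150,150,200,3)[:,:450],up(b,130,150,110,200,3)]))
E
```

```text
ee_pos: [452.6, 227.6, 253.4]
force: [-0.2, 0.4, 0.5]
gripper_force: 0.0
time_s: 23.6
ee_pos: [468.3, -1.1, 246.7]
ee_rot: [180.0, -0.0, 177.6]
force: [0.2, 0.2, -0.6]
gripper_width: 91.4
gripper_force: 0.0
[  0.57  -0.81 154.69]
```

View pics/c6.png

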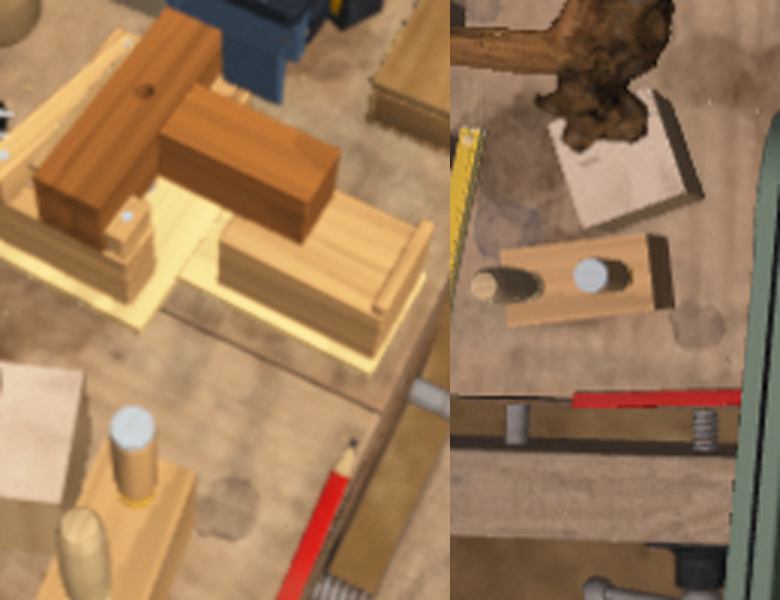

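The drift is seated back in its hole, upright, with its cap at crop (132,430). The rail is clear and the bearer's end stop is visible. I'll descend, grip the rail and draw it.

```bash
python3 drive.py '[[0.5, -0.8, 40, 0, 0, 0], [0, 0, 40, 0, 0, 0], [0, 0, 40, 0, 0, 0], [0, 0, 25, 0, 0, 0], [0, 0, 10, 0, 0, 0], [0, 0, 0, 0, 0, 0], [0, 0, 0, 0, 0, 0]]'|egrep 'pos|ce:'; python3 drive.py '[[0, 0, 0, 0, 0, 0], [0, 0, 0, 0, 0, 0], [0, 0, 0, 0, 0, 0], [0, 0, 0, 0, 0, 0], [0, 0, 0, 0, 0, 0], [0, 0, 0, 0, 0, 0], [0, 0, 0, 0, 0, 0], [0, 0, 0, 0, 0, 0]]' 40 20
```

```text
ee_pos: [469.0, -2.2, 92.8]
force: [0.3, -0.1, -0.2]
gripper_force: 0.0
time_s: 25.2
ee_pos: [467.9, -1.8, 91.8]
ee_rot: [180.0, 0.0, 177.7]
force: [0.3, 2.9, 1.3]
gripper_width: 48.0
gripper_force: 20.0
```

```bash
python3 drive.py '[[2, 0, 0, 0, 0, 0], [4, 0, 0, 0, 0, 0], [5, 0, 0, 0, 0, 0], [5, 0, 0, 0, 0, 0], [5, 0, 0, 0, 0, 0], [5, 0, 0, 0, 0, 0], [0, 0, 0, 0, 0, 0]]'|egrep 'pos|ce:'; python3 drive.py '[[5, 0, 0, 0, 0, 0], [5, 0, 0, 0, 0, 0], [5, 0, 0, 0, 0, 0], [5, 0, 0, 0, 0, 0], [5, 0, 0, 0, 0, 0], [3, 0, 0, 0, 0, 0], [0, 0, 0, 0, 0, 0], [0, 0, 0, 0, 0, 0]]'|egrep 'pos|ce:|wid'
```

```text
ee_pos: [441.8, -0.8, 91.8]
force: [0.3, 5.5, 0.2]
gripper_force: 20.0
ee_pos: [414.2, 0.4, 91.8]
force: [0.8, 4.3, 0.2]
gripper_width: 47.9
gripper_force: 20.0
```

```bash
python3 drive.py '[[0, 0, 0, 0, 0, 0], [0, 0, 0, 0, 0, 0], [0, 0, 0, 0, 0, 0], [0, 0, 0, 0, 0, 0], [0, 0, 0, 0, 0, 0], [0, 0, 0, 0, 0, 0], [0, 0, 0, 0, 0, 0], [0, 0, 0, 0, 0, 0]]' 91 |egrep 'wid';python3 drive.py '[[0, 0, -5, 0, 0, 0], [0, 0, -20, 0, 0, 0], [0, 0, -40, 0, 0, 0], [0, 0, -40, 0, 0, 0], [0, 0, -40, 0, 0, 0], [0, 0, 0, 0, 0, 0]]'|egrep pos;python3 drive.py '[[0, -45, 0, 0, 0, 0], [0, -45, 0, 0, 0, 0], [0, -45, 0, 0, 0, 0], [0, -45, 0, 0, 0, 0], [0, -45, 0, 0, 0, 0], [0, 0, 0, 0, 0, 0], [0, 0, 0, 0, 0, 0], [0, 0, 0, 0, 0, 0]]' |egrep 'pos|time'
python3 - <<'E'
from h import *
a=env.grab_frame("side");b=env.grab_frame("top")
cv2.imwrite("pics/c7.png",np.hstack([cv2.resize(a,(400,300)),cv2.resize(b,(400,300))]))
cv2.imwrite("pics/c7.png",np.vstack([cv2.imread("pics/c7.png"),np.hstack([up(a,205,145,133,100,3)[:,:399],up(b,230,160,134,100,3)[:,:401]])]))
E
```

```text
gripper_width: 91.0
ee_pos: [417.2, -0.1, 242.3]
time_s: 28.9
ee_pos: [404.7, -223.9, 236.3]
```

View pics/c7.png

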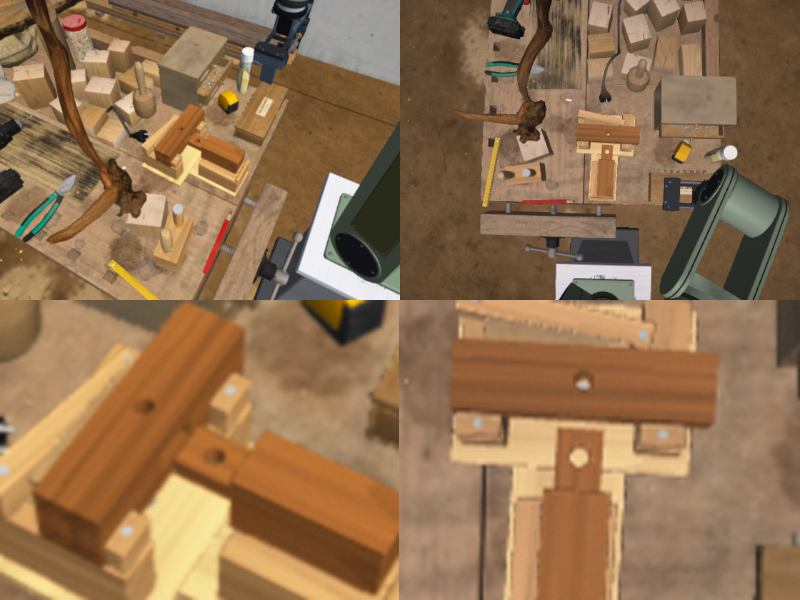

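The tenon, with its bore at crop (578,457), is out in front of the stile and the rail lies on its bearer. The drift is upright in its block, the bystanders haven't moved and the arm is clear.

```bash
python3 -c "
from h import *
print(env.state()['force']);print(env.job_done())"
```

```text
[ 0.45 -0.58 -0.13]
the job is handed in; nothing more can be done
None
```

The job is handed in at about 29 s: the pin was pushed out at roughly 12 N, the drift is back upright in its hole, and the rail is drawn about 54 mm and lies on its bearer with the tenon clear.

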